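# Tip the clapper into its drying cradle and shut the gate

### The job

The beech clapper has been left standing on end at the open end of its wooden drying cradle on the ironing board. Without gripping or lifting it, push it over near its top so that it falls lengthwise into the trough, push it along until it is fully home against the end stop, then push the wooden gate bar round until it is shut square across the open end behind it. Leave the other things on the board where they stand.

Things in the scene. Friction and masses are not known exactly. Their poses are not given: they have to be found in the camera images.
- clapper_center (a point): Centre of the beech clapper, a smooth wooden block 160 mm long, 52 mm wide, 34 mm thick, 0.17 to 0.29 kg, edges rounded 5 mm; one end flat, the other tapering to a blunt nose over its last 25 mm. Starts on its flat end, nose up: foot 16 mm, centre 96 mm, nose 176 mm above the board; square to the cradle within 2 degrees, thickness along cradle x, width along cradle y.
- clapper: The same clapper; origin in the middle of one 52x160 mm broad face, z through the thickness (the centre is 17 mm along +z), y along its length toward the flat end (down at the start), x across its width. A light push high on the broad face tips it over the foot edge of the other face; it then lies broad face down, flat end about where that edge was, give or take 2 cm.
- cradle: Drying cradle of brown wood fixed on the board: a trough open at one end. Origin on the board (z = 0) under the middle of the seated clapper; x along the trough from open end to end stop, y across to the gate pivot's side, z up. Floor: two runners, tops at z = 16 mm, from x = -172 mm; the clapper starts on their open part. Fully home, the clapper's centre is at x 0, y 0 (about 6 mm play), z 33 mm.
- stop_face (a point): Middle of the end stop's inner face: cradle x = +80 mm, y = 0, z = 33 mm. The stop is 100 mm wide, 54 mm high, 16 mm thick. Between here and the open end (about x = -80 mm) run two side rails, flared outward: 64 mm apart at the floor, 79 mm at their upper edges, 41 mm above the board; outer sides within 50 mm of the centre line.
- gate (a joint): Angle of the wooden gate bar about its upright pin. 0: bar straight out sideways (cradle +y); 1.57: along the trough, away from the end stop (cradle -x); 3.14: shut, against its stop, square across the open end (cradle -y), inner face 4 mm behind a fully seated clapper. Starts at 0.8 to 1.3. Turns easily (under 1 N at its end) and stays where left.
- gate_pivot (a point): Axis of the gate's pin at mid-height of the bar: cradle x = -89 mm, y = +47 mm, z = 29.5 mm. The bar is 10 mm thick and 16 mm high (z = 21.5 to 37.5 mm); the pin's brass head rises to z = 41.5 mm.
- gate_tip (a point): Free end of the gate bar, 88 mm from the pivot axis, at mid-height of the bar.
- spot_can: Bystander, leave alone: white aerosol can, 52 mm across, 187 mm tall, standing; origin at the centre of its underside.
- soap_jar: Bystander, leave alone: low round white jar, 70 mm across, 57 mm tall; origin at the centre of its underside.
- white_reel: Bystander, leave alone: reel of white thread standing on end, 35 mm across, 46 mm tall; origin at the centre of its underside.
- tape_roll: Bystander, leave alone: flat roll of masking tape, 100 mm across, 25 mm tall; origin at the centre of its underside.
- thread_carton: Bystander, leave alone: small brown carton, 45x70x33 mm; origin at the centre of its underside.
- spray: Bystander, leave alone: spray bottle with trigger head, 61x127 mm, 242 mm tall, standing; origin at the centre of its underside.
- scissors: Bystander, leave alone: scissors with blue handles lying flat, 87x199 mm, 9 mm thick; origin at the centre of its underside.
- thimble: Bystander, leave alone: small thimble, 20 mm across, 22 mm tall; origin at the centre of its underside.
Things that resemble listed ones, but are neither listed nor needed, are in the scene too. Of the things that look like the clapper, the middle-sized one is meant.

How it is judged:
By the outcome, as a careful person would: the job done as asked, in the order asked, and still so for the second after the job is handed in, with the robot touching nothing.
It also fails if it takes over 67 s, if anything falls off the work surface, if the arm or the gripper's body presses on something with over 40 N, if the wrist force passes 120 N, or if a joint passes its speed limit or range.

### The arm

A 7-joint arm with a two-finger parallel gripper is mounted at the origin on a cart in front of the work surface, level with it; the furniture and walls round the work are solid. World frame = base frame: x ahead of the robot, y to its left, z up, the work surface at z = 0. Lengths are in m, angles in rad, forces in N, time in s.
With the tool pointing down it reaches from about 0.425 to 0.875 m from the base axis. Payload 4.7 kg.
Tool frame: the origin (TCP) lies on the centre line of the jaws, within the pads' length; the fingertips stand ahead of it and the grasp point (between the pads) lies 2 mm behind it (nose_length is the z of the fingertips in the tool frame, in m); z points along the fingers, y is the line along which they close (so a half turn about z gives the same grasp; the last joint's range is limited). The gripper opens to 87 mm and grips with 3 to 60 N. Pads are 19 mm wide; open, the fingers measure 117 mm over their backs; the gripper's body (75 mm by 190 mm) begins 51 mm behind the grasp point.
Start: joints at [1.327, 0.321, -0.07, 1.45, 0.023, 1.371, -0.057], TCP at [0.166, -0.629, 0.24] pointing down, gripper open.
Joint ranges: [-2.86, 2.86], [-0.3, 2.09], [-1.38, 1.24], [0.06, 2.45], [-1.56, 4.7], [0.09, 2.05], [-2.69, 2.69]. Speed limits (rad/s): [2.57, 2.57, 3.14, 3.14, 3.14, 3.14, 3.14].

### API

Orientations are given as a rotation vector (axis times angle).
In Python, from bench import * gives the robot as it stands.
- The arm moves only by the tool send_rows, never from a script. Its arguments are lists of equal length, an entry for each row: "xyz": the shift along the tool's x, y, z in mm, a list of three; "dr": the turn, a rotation vector about the tool's x, y, z in rad, a list of three. A call has exactly 10 rows; each row is the pose to reach, as a shift and turn from the pose commanded when the call began, along the tool's axes at that moment; what a row does not reach only later rows make up. A row lasts 1/12 s, in which the tool goes at most 41.7 mm and 7.16 degrees, less where a joint would pass 70% of its speed; a pose out of reach is approached as far as the arm can. A call with a gripper value outside its range is refused whole. "jaw" is the finger opening in mm, from 0 to 87, set as the call begins (left out, the last holds). The fingers move at their own pace and stop on an object; "grip_force" is the grip in N (left out, the last holds). Time passes only in rows, so rows that repeat a pose let the fingers close, or fill a call up. It gives the time, the measured TCP pose, the force, the opening and the grip force at its end, in the units of the state.
- get_state(): the state, without advancing time (a new reading comes with each control period).
- get_image(name): name is "scene" or "side" or "wrist"; returns the picture (400x640x3 uint8, red, green, blue); there is no depth.
- calibration(name): a dict with "vfov" (degrees; the focal length in pixels is half the picture's height over the tangent of half this angle, whatever the lens; pixels are square), "cx", "cy" (the principal point, pixels), "rvec" (rotation vector, rad) and "tvec" (3), from world to camera coordinates, as OpenCV has them; the wrist camera has in their place "hand_eye" (4x4, takes a point from camera to tool coordinates, whose origin is the TCP and whose axes are the flange's). Camera axes: x right, y down, z forward; pixel columns grow to the right and rows downward; lengths in m; the calibration is good to about 2 mm. The wrist camera is an equidistant fisheye: a pixel r from the principal point sees the ray r / f radians off the axis. A picture is of the moment at which its call begins: read the wrist's pose just before it. calibration takes no time and is no camera call.
- close_job(): hands the job in; it is judged then, once.
The state is a dict: "time": time; "joint_positions": joint angles; "qd": joint speeds; "joint_torque": joint torques, N m; "position": TCP position; "tool_rot": TCP orientation; "ft_force": force on the tool from outside, world axes, zero at the start; "torque": the same for the moment, N m; "grip_width": opening from 0.0 (shut) to 1.0 (fully open); "grip_force": force on a finger pad.
Only numpy, scipy, OpenCV 4.12 (cv2) and the standard library are available. Lean on these libraries where they do the work, as an engineer would, in place of code of your own. Each camera call takes 0.05 s, during which the arm holds its last target. There are 200 camera calls.

## Working session

There is one attempt and no reset: what is moved stays moved. The work goes in short steps, Python scripts to look and compute and a tool call to move; the robot and the scene stay as the last step left them, time stands still between calls to the robot, and variables do not carry over. Pictures are saved under pics/ and viewed, at most 10 in all, crops included, and the job is handed in when it is done.

Besides the shell and the picture viewer there is one more tool, called after "Call:" as name(argument=value, ...) on one line, values as JSON. send_rows: Moves the arm, as the interface text tells. Its arguments: {"type":"object","properties":{"xyz":{"type":"array"},"dr":{"type":"array"},"jaw":{"type":"number"},"grip_force":{"type":"number"}},"required":["xyz","dr"]}

```bash
mkdir -p pics; ls
python3 - <<'E'
from bench import *
import cv2,numpy as np
s=get_state(); print(s)
for n in("scene","side"):
    c=calibration(n);print(n,c)
    cv2.imwrite(f"pics/{n}0.png",cv2.cvtColor(get_image(n),cv2.COLOR_RGB2BGR))
print(calibration("wrist"))
try: print(nose_length)
except Exception as e: print(e)
E
```

```text
pics
{'time': 0.0, 'joint_positions': array([ 1.32711226,  0.32178341, -0.07010582,  1.4516743 ,  0.02261148,
        1.37077176, -0.05691901]), 'qd': array([ 9.12382496e-04, -1.91942323e-03, -2.52664612e-05, -1.16685473e-03,
       -4.82245767e-04,  2.64971440e-04, -8.02825840e-04]), 'joint_torque': array([ 1.78640512e-04, -4.91282487e+01, -4.03545108e-01, -3.12526417e+01,
       -6.38935785e-02,  4.36822081e-02,  1.68460974e-04]), 'position': array([ 0.1655417 , -0.62803627,  0.2384877 ]), 'tool_rot': array([-3.11372295e+00, -4.03625007e-01,  5.31764204e-04]), 'ft_force': array([ 0.19455003, -0.84219691,  0.45492467]), 'torque': array([-0.00998034, -0.04684783,  0.04902935]), 'grip_force': 0.0, 'grip_width': 1.0014136979128838}
scene {'vfov': 42.02387160192717, 'cx': 321.26666011720766, 'cy': 204.41661355993, 'rvec': array([ 2.15929106, -0.76273915,  0.36322107]), 'tvec': array([-0.35987556,  0.31407496,  1.73866063])}
side {'vfov': 45.24362479842878, 'cx': 310.5138992054751, 'cy': 203.86764430714206, 'rvec': array([ 0.3843658 , -2.67115609,  1.36751503]), 'tvec': array([0.52555395, 0.1380926 , 1.46951603])}
{'vfov': 65.70646984690485, 'cx': 321.18111859567904, 'cy': 204.3420015302232, 'hand_eye': array([[ 7.96995335e-04, -9.63239909e-01, -2.68641474e-01,
         7.35676931e-02],
       [ 9.99999414e-01,  9.64605054e-04, -4.91924108e-04,
        -3.59150158e-04],
       [ 7.32973857e-04, -2.68640924e-01,  9.63240114e-01,
        -1.44189226e-01],
       [ 0.00000000e+00,  0.00000000e+00,  0.00000000e+00,
         1.00000000e+00]])}
0.017
```

View pics/scene0.png

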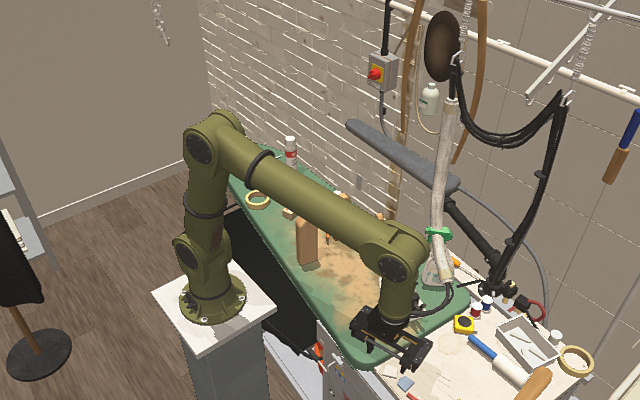

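View pics/side0.png

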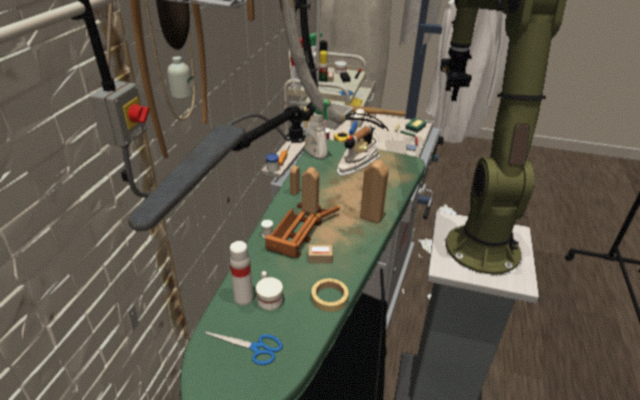

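Side view: cradle at about (293,232), gate bar reaching to about (338,208). There are three clapper look-alikes: small at (294,180), middle at (311,190) standing at the cradle's open end, and large at (374,190). I choose the middle one at (311,190) and check it in a close crop.

Run:
```python
import cv2
i=cv2.imread("pics/side0.png")[155:275,240:400]
cv2.imwrite("pics/crop1.png",cv2.resize(i,None,fx=5,fy=5,interpolation=cv2.INTER_CUBIC))
```

```text
(no output)
```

View pics/crop1.png

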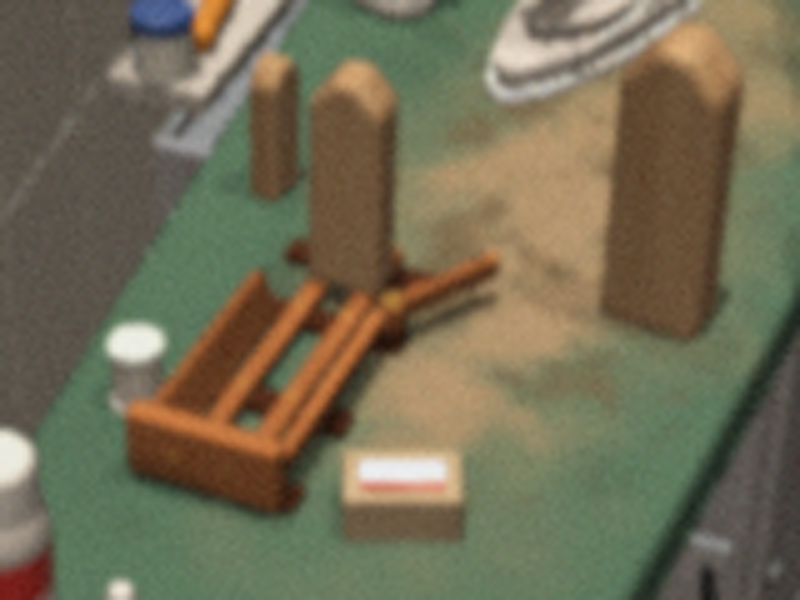

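The crop confirms it: the middle clapper stands on the open runner ends (foot at crop (312,275) to (385,290)). The pin head is at (392,299), the gate tip at (495,262), and the stop's outer top corners are at (131,412) and (283,457). Next I fit the cradle pose.

```bash
cat > h.py <<'E'
from bench import *
import cv2,numpy as np
from scipy.optimize import least_squares
from scipy.spatial.transform import Rotation as R
def proj(n,P):
    c=calibration(n);f=200/np.tan(np.radians(c['vfov'])/2)
    K=np.array([[f,0,c['cx']],[0,f,c['cy']],[0,0,1]])
    return cv2.projectPoints(np.array(P,float),c['rvec'],c['tvec'],K,None)[0][:,0]
def projw(P,s):
    c=calibration('wrist');f=200/np.tan(np.radians(c['vfov'])/2);H=np.array(c['hand_eye'])
    Pt=R.from_rotvec(s['tool_rot']).inv().apply(np.array(P,float)-s['position'])
    Pc=(Pt-H[:3,3])@H[:3,:3]
    t=np.arctan2(np.hypot(Pc[:,0],Pc[:,1]),Pc[:,2]);a=np.arctan2(Pc[:,1],Pc[:,0])
    return np.c_[c['cx']+f*t*np.cos(a),c['cy']+f*t*np.sin(a)]
def w(p,C): # cradle(x,y,yaw) to world
    p=np.atleast_2d(np.array(p,float));c,s=np.cos(C[2]),np.sin(C[2])
    return np.c_[C[0]+c*p[:,0]-s*p[:,1],C[1]+s*p[:,0]+c*p[:,1],p[:,2]]
E
python3 - <<'E'
from h import *
L=np.array([[.096,-.05,.054],[.096,.05,.054],[-.089,.047,.0415],[.096,-.05,0],[.096,.05,0]])
px=np.array([[131,412],[283,457],[392,299],[131,470],[283,508]])/5+[240,155]
best=min((least_squares(lambda C:(proj('side',w(L,C))-px).ravel(),[.6,0,a]) for a in np.arange(0,6.3,.8)),key=lambda r:r.cost)
C=best.x;print(C,np.degrees(C[2]),best.fun.reshape(-1,2).round(1))
q=lambda n,p:proj(n,w(p,C)).round(1)
# gate angle
u=np.array([495,262])/5+[240,155]
for g in np.arange(.7,1.45,.1):
    print(round(g,2),(q('side',[[-.089-.088*np.sin(g),.047+.088*np.cos(g),.0375]])-u))
# clapper x,y from foot
def fc(v): 
    p=[[v[0]+.017,v[1]-.026,.021],[v[0]+.017,v[1]+.026,.021],[v[0],v[1],.176]]
    return (proj('side',w(p,C))-(np.array([[312,275],[385,290],[357,61]])/5+[240,155])).ravel()
r=least_squares(fc,[-.14,0]);print(r.x,r.fun.round(1))
print(w([[r.x[0],r.x[1],.096],[-.089,.047,.03],[-.089,-.041,.03],[0,0,0]],C).round(3))
# bystanders ground px
def gnd(u,z=0):
    return least_squares(lambda p:(proj('side',[[p[0],p[1],z]])-u).ravel(),[.6,0]).x.round(3)
for n,u in dict(jar=(268,303),can=(243,300),carton=(320,258),reel=(267,237),small=(294,194),large=(373,219),tape=(330,296)).items(): print(n,gnd(u))
E
```

```text
[0.56918045 0.10610806 1.45802176] 83.53849325992051 [[-0.6 -1. ]
 [-0.1 -1.2]
 [ 0.6 -1.7]
 [ 0.2  1.1]
 [-0.   2.4]]
0.7 [[5.6 2. ]]
0.8 [[4.5 0.5]]
0.9 [[ 3.2 -0.9]]
1.0 [[ 1.7 -2.3]]
1.1 [[-0.1 -3.5]]
1.2 [[-2.  -4.7]]
1.3 [[-4.  -5.7]]
1.4 [[-6.3 -6.6]]
[-0.12977596  0.00387593] [-0.3 -0.9 -0.3 -0.1  0.6  1.1]
[[ 0.551 -0.022  0.096]
 [ 0.512  0.023  0.03 ]
 [ 0.6    0.013  0.03 ]
 [ 0.569  0.106  0.   ]]
jar [0.552 0.394]
can [0.62  0.403]
carton [0.465 0.183]
reel [0.649 0.137]
small [ 0.64  -0.113]
large [ 0.347 -0.051]
tape [0.399 0.322]
```

Run:
```python
from h import *
def gnd(u,z=0,n='side'):
    return least_squares(lambda p:(proj(n,[[p[0],p[1],z]])-u).ravel(),[.6,0]).x.round(3)
for n,u in dict(sprayB=(318,157),iron1=(340,172),iron2=(380,150),boardR=(425,158)).items(): print(n,gnd(u))
s=get_state();Rm=R.from_rotvec(s['tool_rot']).as_matrix();print(Rm.round(2))
for d in ([0,0,0],[0,.095,-.055],[0,-.095,-.055],[.095,0,-.055],[-.095,0,-.055]): print(d,proj('scene',[s['position']+Rm@np.array(d)]).round())
b=cv2.imread('pics/side0.png')[0:180,230:480];b=cv2.resize(b,None,fx=3.2,fy=3.2,interpolation=cv2.INTER_CUBIC)
cv2.imwrite('pics/b.png',cv2.resize(b,(800,576)))
s0=cv2.imread('pics/scene0.png')[190:390,330:600];cv2.imwrite('pics/g.png',cv2.resize(s0,None,fx=2.9,fy=2.9,interpolation=cv2.INTER_CUBIC))
```

```text
sprayB [ 0.627 -0.387]
iron1 [ 0.518 -0.304]
iron2 [ 0.4   -0.517]
boardR [ 0.218 -0.506]
[[ 0.97  0.25 -0.  ]
 [ 0.25 -0.97  0.  ]
 [-0.   -0.   -1.  ]]
[0, 0, 0] [[388. 356.]]
[0, 0.095, -0.055] [[425. 364.]]
[0, -0.095, -0.055] [[357. 324.]]
[0.095, 0, -0.055] [[409. 318.]]
[-0.095, 0, -0.055] [[369. 371.]]
```

View pics/b.png

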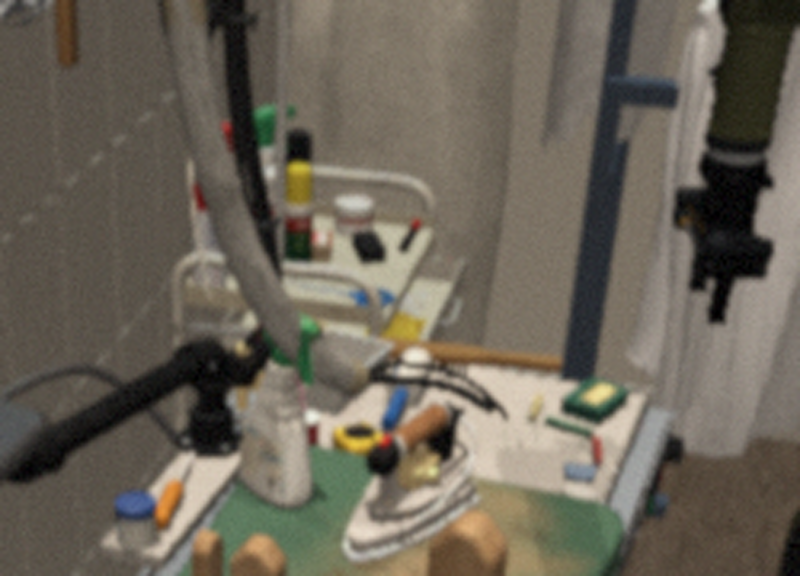

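View pics/g.png

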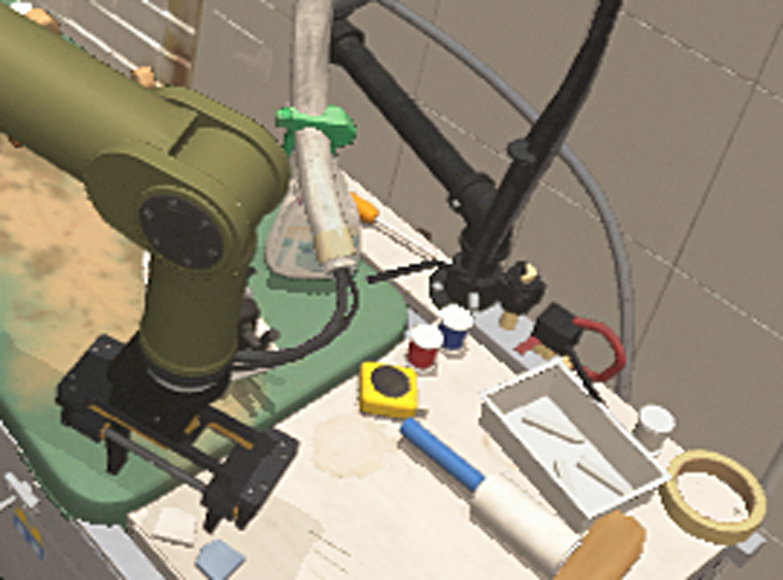

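The crops show the iron near (0.45,-0.42) with its cable arc, and the spray at (0.63,-0.39). They also confirm that the gripper body's long side lies along tool y. Next I compute the approach moves and the clearance over the large clapper.

Run:
```python
from h import *
s=get_state();p=s['position'];Rm=R.from_rotvec(s['tool_rot']).as_matrix()
for z in (.4,.45,.5,.55,.6): print(z,proj('scene',[[p[0],p[1],z]]).round())
c=lambda x,y:(np.array([x,y])/5+[240,155]).round(1)
# large clapper: top vs base
for z in (.16,.2,.22,.24,.26): print('L',z,proj('side',[[.347,-.051,z]]).round(),c(690,25))
for t in ([.33,-.40,.36],[.53,-.19,.34]): print(Rm.T@(np.array(t)-p)*1000)
```

```text
0.4 [[394. 315.]]
0.45 [[396. 301.]]
0.5 [[398. 286.]]
0.55 [[400. 270.]]
0.6 [[403. 253.]]
L 0.16 [[377. 178.]] [378. 160.]
L 0.2 [[379. 167.]] [378. 160.]
L 0.22 [[379. 162.]] [378. 160.]
L 0.24 [[380. 156.]] [378. 160.]
L 0.26 [[381. 150.]] [378. 160.]
[ 217.15683362 -178.81878787 -121.16660562]
[ 464.0953218  -330.84454293 -100.92919335]
```

Call:
send_rows(xyz=[[0,0,-30],[15,-10,-60],[40,-30,-90],[70,-55,-110],[100,-80,-120],[130,-105,-121],[160,-130,-121],[190,-155,-121],[217,-179,-121],[217,-179,-121]], dr=[[0,0,0],[0,0,0],[0,0,0.05],[0,0,0.1],[0,0,0.15],[0,0,0.2],[0,0,0.26],[0,0,0.32],[0,0,0.371],[0,0,0.371]], jaw=0)

```text
time: 0.93
position: [0.3359, -0.3925, 0.3611]
tool_rot: [-3.135, 0.16, -0.004]
ft_force: [1.1, 1.1, 1.2]
grip_width: 0.327
grip_force: 0.0
```

Run:
```python
from h import *
s=get_state();p=s['position'];Rm=R.from_rotvec(s['tool_rot']).as_matrix()
print(s['time'],p,Rm.round(3),s['grip_width'],s['ft_force'])
print(Rm.T@(np.array([.53,-.19,.34])-p)*1000)
```

```text
0.9333 [ 0.3359124  -0.39253531  0.36107072] [[ 0.995 -0.102  0.003]
 [-0.102 -0.995  0.002]
 [ 0.003 -0.003 -1.   ]] 0.3265899124206736 [1.13513309 1.09941516 1.17836698]
[ 172.34206109 -221.23305436   22.10595914]
```

Call:
send_rows(xyz=[[18,-25,0],[40,-52,3],[63,-80,6],[85,-108,9],[108,-136,12],[130,-165,15],[152,-195,18],[172,-221,22],[172,-221,22],[172,-221,22]], dr=[[0,0,0],[0,0,0],[0,0,0],[0,0,0],[0,0,0],[0,0,0],[0,0,0],[0,0,0],[0,0,0],[0,0,0]])

```text
time: 1.77
position: [0.5265, -0.1978, 0.3376]
tool_rot: [-3.136, 0.17, 0.002]
ft_force: [-1.0, -0.2, 0.3]
grip_width: 0.001
grip_force: 0.0
```

Run:
```python
from h import *
s=get_state();im=get_image('wrist');np.save('s1.npy',np.r_[s['position'],s['tool_rot']])
print(s['time'],s['position'],s['tool_rot'],s['grip_width'])
cv2.imwrite('pics/w1.png',im[:,:,::-1])
C=[.5692,.1061,1.458]
names={'pin':[-.089,.047,.0415],'stopTL':[.096,-.05,.054],'stopTR':[.096,.05,.054],'nose':[-.13,.004,.176],'foot':[-.147,.004,.016],'run':[-.172,0,.016]}
for k,v in names.items(): print(k,projw(w(v,C),s).round())
```

```text
1.7667 [ 0.52653159 -0.19776991  0.33763183] [-3.13572113e+00  1.69537955e-01  2.24879565e-03] 0.0007134896439263879
pin [[183. 197.]]
stopTL [[ 86. 144.]]
stopTR [[ 93. 200.]]
nose [[163. 189.]]
foot [[220. 166.]]
run [[235. 163.]]
```

View pics/w1.png

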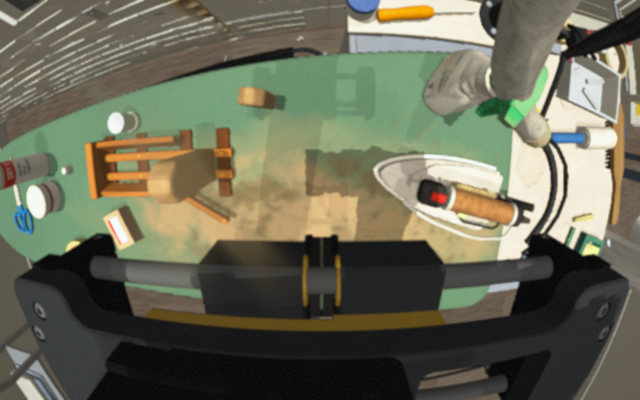

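The wrist view shows the cradle at (90–235,130–205), the clapper at (180,175), the gate bar at (190–230,200–218) and the small clapper at (255,97). It matches the prediction; I take one zoom to refine.

Run:
```python
import cv2
i=cv2.imread("pics/w1.png")[110:230,80:240]
cv2.imwrite("pics/crop2.png",cv2.resize(i,None,fx=5,fy=5,interpolation=cv2.INTER_CUBIC))
```

```text
(no output)
```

View pics/crop2.png

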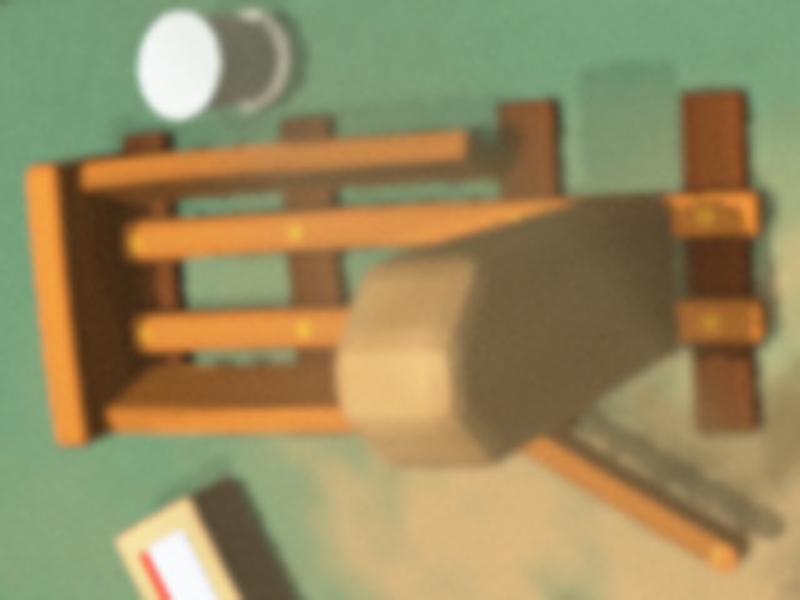

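Run:
```python
from h import *
v=np.load('s1.npy');s=dict(position=v[:3],tool_rot=v[3:])
c=lambda P:np.array(P,float)/5+[80,110]-.4
L=np.array([[.096,-.05,.054],[.096,.05,.054],[.08,-.05,.054],[.08,.05,.054]])
px=c([[27,168],[62,443],[58,165],[88,440]])
rn=c([[758,213],[764,322]])
Ls=np.array([[.096,-.05,.054],[.096,.05,.054],[-.089,.047,.0415]]);ps=np.array([[131,412],[283,457],[392,299]])/5+[240,155]
def f(q):
    C=q[:3]
    return np.r_[(projw(w(L,C),s)-px).ravel(),(projw(w([[-.172,-q[3],.016],[-.172,q[3],.016]],C),s)-rn).ravel(),.5*(proj('side',w(Ls,C))-ps).ravel()]
r=least_squares(f,[.569,.106,1.458,.02]);C=r.x[:3];print(r.x.round(4),r.fun.reshape(-1,2).round(1).tolist())
def fc(q):
    cs,sn=np.cos(q[2]),np.sin(q[2])
    k=lambda dx,dy,z:[q[0]+cs*dx-sn*dy,q[1]+sn*dx+cs*dy,z]
    a=projw(w([k(-.017,-.026,.019),k(-.017,.026,.019)],C),s)-c([[670,200],[684,345]])
    b=proj('side',w([k(.017,-.026,.021),k(.017,.026,.021)],C))-(np.array([[312,275],[385,290]])/5+[240,155])
    return np.r_[a.ravel(),.5*b.ravel()]
r2=least_squares(fc,[-.13,0,0]);print('clap',r2.x.round(4),r2.fun.round(1))
g=least_squares(lambda g:(projw(w([[-.089-.086*np.sin(g[0]),.047+.086*np.cos(g[0]),.0375]],C),s)-c([[728,555]])).ravel(),[1.]);print('gate',g.x,g.fun)
np.save('C.npy',C)
print(w([[-.2,0,.152]],C))
```

```text
[0.5716 0.1104 1.4498 0.0172] [[-0.5, -0.6], [-1.1, 0.8], [-0.5, -0.7], [-0.1, 1.4], [0.9, -0.0], [0.5, -0.0], [-1.0, -0.2], [-0.8, -0.2], [-0.2, -0.5]]
clap [-0.1269  0.0023  0.0647] [-0.3 -1.6  0.5  2.  -0.9  0.2 -0.7  0.4]
gate [1.06475878] [1.94100162 0.92395579]
[[ 0.54745953 -0.08817538  0.152     ]]
```

```bash
cat >> h.py <<'E'
def rel(targets,yaw=None,s=None):
    s=s or get_state();C=np.load('C.npy');Rm=R.from_rotvec(s['tool_rot'])
    print('cradle pos',wi(s['position'],C).round(4),'F',s['ft_force'].round(1),'t',s['time'])
    h=C[2]-np.pi/2+(yaw or 0)
    Rt=R.from_matrix(np.array([[np.cos(h),np.sin(h),0],[np.sin(h),-np.cos(h),0],[0,0,-1]]))
    print('dr',(Rm.inv()*Rt).as_rotvec().round(3))
    for t in targets: print(t,(Rm.inv().apply(w(t,C)[0]-s['position'])*1000).round(1))
def wi(p,C):
    c,s=np.cos(C[2]),np.sin(C[2]);d=np.array(p)-[C[0],C[1],0]
    return np.array([c*d[0]+s*d[1],-s*d[0]+c*d[1],d[2]])
E
python3 -c "
from h import *
rel([[-.2,.002,.152]])"
```

```text
cradle pos [-0.3136  0.0082  0.3379] F [ 0.2 -0.4 -0.2] t 1.8167
dr [0.    0.001 0.009]
[-0.2, 0.002, 0.152] [   7.5 -113.6  185.9]
```

Call:
send_rows(xyz=[[1,-12,25],[2,-28,50],[3,-44,75],[4,-60,100],[5,-76,125],[6,-90,150],[7,-102,170],[7,-110,182],[7,-113,186],[7,-113,186]], dr=[[0,0,0.009],[0,0,0.009],[0,0,0.009],[0,0,0.009],[0,0,0.009],[0,0,0.009],[0,0,0.009],[0,0,0.009],[0,0,0.009],[0,0,0.009]])

```text
time: 2.65
position: [0.5449, -0.0891, 0.152]
tool_rot: [3.135, -0.193, -0.002]
ft_force: [0.4, 0.8, -0.8]
grip_width: 0.005
grip_force: 0.0
```

```bash
python3 -c "
from h import *
rel([[-.15,.002,.152],[-.12,.002,.152],[-.11,.002,.152]])"
```

```text
cradle pos [-0.2012  0.0025  0.152 ] F [ 0.4  0.8 -0.8] t 2.65
dr [ 0.     0.001 -0.002]
[-0.15, 0.002, 0.152] [  0.4 -51.2  -0. ]
[-0.12, 0.002, 0.152] [  0.3 -81.2  -0. ]
[-0.11, 0.002, 0.152] [  0.3 -91.2  -0. ]
```

Call:
send_rows(xyz=[[0,-10,0],[0,-20,0],[0,-28,0],[0,-34,0],[0,-40,0],[0,-45,0],[0,-50,0],[0,-55,0],[0,-60,0],[0,-65,0]], dr=[[0,0,0],[0,0,0],[0,0,0],[0,0,0],[0,0,0],[0,0,0],[0,0,0],[0,0,0],[0,0,0],[0,0,0]])

```text
time: 3.48
position: [0.5534, -0.0236, 0.1525]
tool_rot: [3.136, -0.192, -0.0]
ft_force: [0.9, 0.1, 0.9]
grip_width: 0.006
grip_force: 0.0
```

Call:
send_rows(xyz=[[0,-5,0],[0,-10,0],[0,-15,0],[0,-20,0],[0,-24,0],[0,-24,0],[0,-24,0],[0,-24,0],[0,-24,0],[0,-24,0]], dr=[[0,0,0],[0,0,0],[0,0,0],[0,0,0],[0,0,0],[0,0,0],[0,0,0],[0,0,0],[0,0,0],[0,0,0]])

```text
time: 4.32
position: [0.5563, -0.0006, 0.1525]
tool_rot: [3.135, -0.193, -0.0]
ft_force: [-0.3, 0.0, 0.6]
grip_width: 0.007
grip_force: 0.0
```

```bash
python3 -c "
from h import *
rel([[-.2,.002,.152],[-.2,.002,.042]])
s=get_state()
a=get_image('side')[155:275,240:400];b=get_image('wrist')
cv2.imwrite('pics/c3.png',np.vstack([cv2.resize(a,(400,300),interpolation=2),cv2.resize(b[80:380,40:440],(400,300))])[:,:,::-1])"
```

```text
cradle pos [-0.112   0.0018  0.1525] F [-0.3  0.   0.6] t 4.3167
dr [ 0.    -0.    -0.002]
[-0.2, 0.002, 0.152] [-0.1 88.   0.5]
[-0.2, 0.002, 0.042] [-1.000e-01  8.800e+01  1.105e+02]
```

View pics/c3.png

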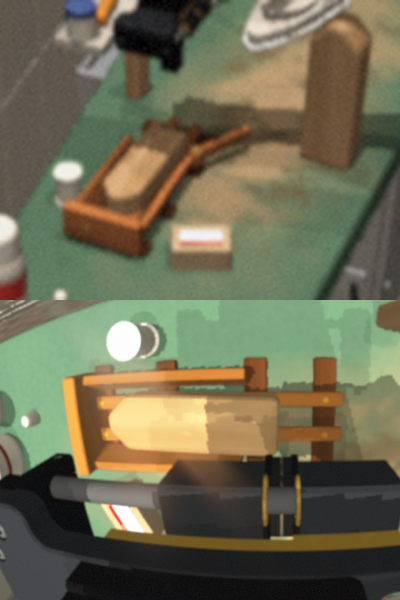

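The clapper has fallen lengthwise into the trough: in the lower panel its flat end is at (277,425) and its nose at (110,425), with the stop at (75,425). I back off, go down behind it and push.

Call:
send_rows(xyz=[[0,20,0],[0,45,0],[0,70,5],[0,86,25],[0,88,50],[0,88,75],[0,88,95],[0,88,106],[0,88,110],[0,88,110]], dr=[[0,0,0],[0,0,0],[0,0,0],[0,0,0],[0,0,0],[0,0,0],[0,0,0],[0,0,0],[0,0,0],[0,0,0]])

```text
time: 5.25
position: [0.5452, -0.0873, 0.0419]
tool_rot: [-3.135, 0.191, 0.002]
ft_force: [-1.0, 0.6, -0.4]
grip_width: 0.005
grip_force: 0.0
```

```bash
python3 -c "
from h import *
rel([[-.14,.0,.042],[-.11,.0,.042],[-.095,0,.042]])"
```

```text
cradle pos [-0.1994  0.0023  0.0419] F [-1.   0.6 -0.4] t 5.25
dr [-0.     0.001 -0.001]
[-0.14, 0.0, 0.042] [  2.3 -59.4  -0. ]
[-0.11, 0.0, 0.042] [  2.3 -89.4  -0. ]
[-0.095, 0, 0.042] [   2.2 -104.4   -0. ]
```

Fast to near contact, then slow pushing, watching the force.

Call:
send_rows(xyz=[[1,-10,0],[2,-25,0],[2,-38,0],[2,-46,0],[2,-54,0],[2,-62,0],[2,-70,0],[2,-77,0],[2,-83,0],[2,-89,0]], dr=[[0,0,0],[0,0,0],[0,0,0],[0,0,0],[0,0,0],[0,0,0],[0,0,0],[0,0,0],[0,0,0],[0,0,0]])

```text
time: 6.08
position: [0.5586, 0.0001, 0.0427]
tool_rot: [3.134, -0.193, 0.0]
ft_force: [-0.9, -2.6, 1.2]
grip_width: 0.005
grip_force: 1.1
```

Call:
send_rows(xyz=[[0,-2,0],[0,-4,0],[0,-5,0],[0,-6,0],[0,-7,0],[0,-8,0],[0,-9,0],[0,-10,0],[0,-11,0],[0,-11,0]], dr=[[0,0,0],[0,0,0],[0,0,0],[0,0,0],[0,0,0],[0,0,0],[0,0,0],[0,0,0],[0,0,0],[0,0,0]])

```text
time: 6.92
position: [0.5598, 0.0118, 0.0425]
tool_rot: [-3.136, 0.191, -0.0]
ft_force: [-0.5, -2.8, 1.8]
grip_width: 0.004
grip_force: 1.0
```

```bash
python3 -c "
from h import *
rel([[-.095,0,.042]])"
```

```text
cradle pos [-0.0993 -0.0002  0.0425] F [-0.5 -2.8  1.8] t 6.9167
dr [-0.    -0.    -0.001]
[-0.095, 0, 0.042] [-0.2 -4.3  0.5]
```

Call:
send_rows(xyz=[[0,-1,0],[0,-2,0],[0,-3,0],[0,-4,0],[0,-4.5,0],[0,-5,0],[0,-5.5,0],[0,-6,0],[0,-6,0],[0,-6,0]], dr=[[0,0,0],[0,0,0],[0,0,0],[0,0,0],[0,0,0],[0,0,0],[0,0,0],[0,0,0],[0,0,0],[0,0,0]])

```text
time: 7.75
position: [0.5605, 0.0177, 0.0425]
tool_rot: [-3.136, 0.192, 0.0]
ft_force: [-0.8, -2.2, 1.0]
grip_width: 0.008
grip_force: 1.1
```

Call:
send_rows(xyz=[[0,-0.5,0],[0,-1,0],[0,-1.5,0],[0,-2,0],[0,-2.5,0],[0,-3,0],[0,-3.5,0],[0,-4,0],[0,-4,0],[0,-4,0]], dr=[[0,0,0],[0,0,0],[0,0,0],[0,0,0],[0,0,0],[0,0,0],[0,0,0],[0,0,0],[0,0,0],[0,0,0]])

```text
time: 8.58
position: [0.561, 0.0217, 0.0425]
tool_rot: [-3.136, 0.192, 0.0]
ft_force: [0.1, -1.8, 1.5]
grip_width: 0.002
grip_force: 1.0
```

```bash
python3 -c "
from h import *
rel([[-.095,0,.042]])
s=get_state();b=get_image('wrist');v=np.r_[s['position'],s['tool_rot']];np.save('s2.npy',v)
C=np.load('C.npy');print(projw(w([[.08,0,.05],[-.08,0,.05],[-.084,0,.03],[.096,-.05,.054]],C),s).round())
cv2.imwrite('pics/w4.png',cv2.resize(b[60:280,20:340],None,fx=2.5,fy=2.5,interpolation=2)[:,:,::-1])"
```

```text
cradle pos [-0.0893 -0.0001  0.0425] F [ 0.1 -1.8  1.5] t 8.5833
dr [-0.     0.    -0.001]
[-0.095, 0, 0.042] [-0.1  5.7  0.5]
[[ 63. 256.]
 [303. 273.]
 [312. 256.]
 [ 30. 184.]]
```

Call:
send_rows(xyz=[[0,-0.5,0],[0,-1,0],[0,-1.5,0],[0,-2,0],[0,-2.5,0],[0,-3,0],[0,-3.5,0],[0,-4,0],[0,-4,0],[0,-4,0]], dr=[[0,0,0],[0,0,0],[0,0,0],[0,0,0],[0,0,0],[0,0,0],[0,0,0],[0,0,0],[0,0,0],[0,0,0]])

```text
time: 9.47
position: [0.5613, 0.0242, 0.0425]
tool_rot: [3.134, -0.193, -0.001]
ft_force: [-1.1, -6.0, 3.3]
grip_width: 0.007
grip_force: 2.7
```

Call:
send_rows(xyz=[[0,-0.5,0],[0,-1,0],[0,-1.5,0],[0,-2,0],[0,-2,0],[0,-2,0],[0,-2,0],[0,-2,0],[0,-2,0],[0,-2,0]], dr=[[0,0,0],[0,0,0],[0,0,0],[0,0,0],[0,0,0],[0,0,0],[0,0,0],[0,0,0],[0,0,0],[0,0,0]])

```text
time: 10.3
position: [0.5613, 0.0243, 0.0425]
tool_rot: [3.132, -0.194, -0.002]
ft_force: [-1.6, -8.8, 3.8]
grip_width: 0.007
grip_force: 4.2
```

```bash
python3 -c "
from h import *
rel([[-.095,0,.042]])
s=get_state();b=get_image('wrist');v=np.r_[s['position'],s['tool_rot']];np.save('s2.npy',v)
C=np.load('C.npy');print((projw(w([[.08,0,.05],[-.08,0,.05],[.096,-.05,.054],[.08,-.05,.054],[-.08,-.026,.05]],C),s)-[20,60]).round()*2.5)
cv2.imwrite('pics/w4.png',cv2.resize(b[60:280,20:340],None,fx=2.5,fy=2.5,interpolation=2)[:,:,::-1])"
```

```text
cradle pos [-0.0867 -0.0002  0.0425] F [-1.6 -8.8  3.8] t 10.3
dr [ 0.004  0.001 -0.003]
[-0.095, 0, 0.042] [-0.2  8.3  0.5]
[[112.5 495. ]
 [722.5 532.5]
 [ 27.5 312.5]
 [ 62.5 310. ]
 [720.  410. ]]
```

View pics/w4.png

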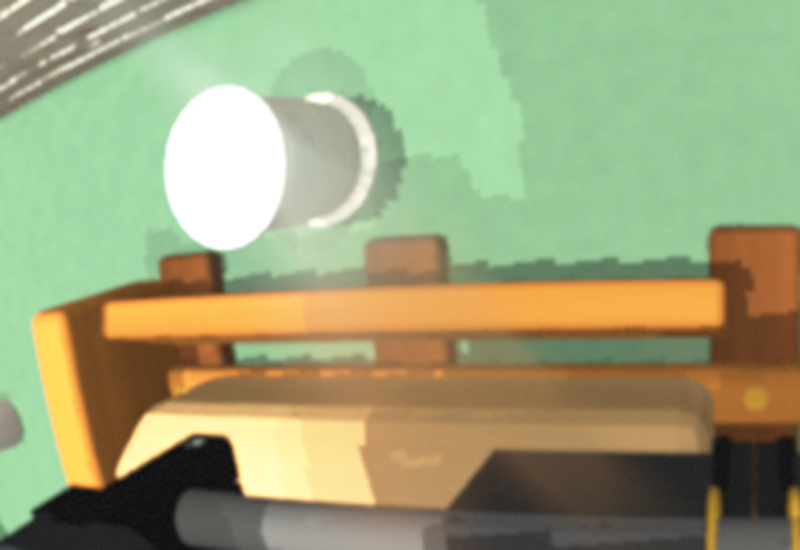

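Clapper is home: its flat end at (712,430) is level with the rail end (724) and the prediction for x=-80 mm is (720,410). The force rose to 9 N with no further motion. I back off and plan the gate sweep.

```bash
cat >> h.py <<'E'
def gc(g,r=.06,ha=.013,hb=.0095,m=0.):
    u=np.array([-np.sin(g),np.cos(g)]);t=np.array([-np.cos(g),-np.sin(g)])
    return np.r_[np.array([-.089,.047])+r*u-(.005+m+ha*abs(t[0])+hb*abs(t[1]))*t,.042]
E
python3 -c "
from h import *
rel([[-.15,0,.042],[-.15,0,.095],np.r_[gc(.85,m=.003)[:2],.095],gc(.85,m=.003)])"
```

```text
cradle pos [-0.0867 -0.0002  0.0425] F [-2.2 -8.4  3.2] t 10.35
dr [ 0.004  0.001 -0.003]
[-0.15, 0, 0.042] [-0.  63.3  0.8]
[-0.15, 0, 0.095] [ -0.1  63.5 -52.2]
[-0.11842404  0.10441706  0.095     ] [-104.6   32.3  -52.3]
[-0.11842404  0.10441706  0.042     ] [-104.6   32.1    0.7]
```

Call:
send_rows(xyz=[[0,10,0],[0,30,0],[0,50,-5],[0,63,-25],[-5,63,-45],[-25,60,-52],[-50,52,-52],[-75,42,-52],[-95,35,-52],[-105,34,-52]], dr=[[0,0,0],[0,0,0],[0,0,0],[0,0,0],[0,0,0],[0,0,0],[0,0,0],[0,0,0],[0,0,0],[0,0,0]])

```text
time: 11.18
position: [0.451, 0.0089, 0.094]
tool_rot: [-3.135, 0.187, 0.002]
ft_force: [0.1, -0.2, -0.2]
grip_width: 0.004
grip_force: 0.0
```

```bash
python3 -c "
from h import *
rel([gc(.85,m=.003)]+[gc(g) for g in np.arange(1.,3.15,.1)])
s=get_state();b=get_image('wrist');C=np.load('C.npy')
sc=2.5;o=np.array([150,60])
print((projw(w([[-.089,.047,.0415],[-.089-.088*np.sin(1.065),.047+.088*np.cos(1.065),.0375],np.r_[gc(.85,m=.003)[:2],.025]],C),s)-o)*sc)
cv2.imwrite('pics/w5.png',cv2.resize(b[60:280,150:470],None,fx=sc,fy=sc,interpolation=2)[:,:,::-1])"
```

```text
cradle pos [-0.1152  0.1075  0.094 ] F [ 0.1 -0.2 -0.2] t 11.1833
dr [-0.001  0.001  0.002]
[-0.11842404  0.10441706  0.042     ] [ 3.1  3.2 52. ]
[-0.12867254  0.09626262  0.042     ] [11.2 13.5 52. ]
[-0.13368936  0.09147241  0.042     ] [16.  18.5 52. ]
[-0.13819517  0.08604479  0.042     ] [21.4 23.  52. ]
[-0.14209714  0.0800387   0.042     ] [27.4 27.  52. ]
[-0.1453104   0.07352826  0.042     ] [34.  30.2 52. ]
[-0.14776064  0.06660145  0.042     ] [40.9 32.6 52. ]
[-0.14940877  0.06011723  0.042     ] [47.4 34.3 51.9]
[-0.15057374  0.05523096  0.042     ] [52.2 35.5 51.9]
[-0.15133991  0.0501231   0.042     ] [57.3 36.3 51.9]
[-0.15165949  0.0448183   0.042     ] [62.6 36.6 51.9]
[-0.15148471  0.0393517   0.042     ] [68.1 36.4 51.9]
[-0.15077008  0.03376926  0.042     ] [73.7 35.7 51.9]
[-0.14947474  0.02812766  0.042     ] [79.3 34.4 51.9]
[-0.14756473  0.02249368  0.042     ] [85.  32.5 51.9]
[-0.14501528  0.01694314  0.042     ] [90.5 30.  51.9]
[-0.14181274  0.01155936  0.042     ] [95.9 26.8 51.9]
[-0.13795629  0.00643118  0.042     ] [101.1  23.   51.9]
[-0.13345929  0.00165075  0.042     ] [105.9  18.5  51.9]
[-0.1283501 -0.0026891  0.042    ] [110.2  13.4  51.9]
[-0.12267249 -0.00649755  0.042     ] [114.    7.7  51.9]
[-0.11648549 -0.00968856  0.042     ] [117.2   1.5  51.9]
[-0.10986271 -0.0121837   0.042     ] [119.7  -5.1  51.9]
[[327.23720972 201.38426565]
 [614.91737511 359.63642078]
 [440.71307585 396.65233412]]
```

Call:
send_rows(xyz=[[0,0,15],[0,0,35],[0,0,48],[0,0,52],[3,3,52],[7,8,52],[11,13,52],[16,18,52],[21,23,52],[27,27,52]], dr=[[0,0,0],[0,0,0],[0,0,0],[0,0,0],[0,0,0],[0,0,0],[0,0,0],[0,0,0],[0,0,0],[0,0,0]])

```text
time: 12.07
position: [0.4776, -0.0247, 0.043]
tool_rot: [3.135, -0.193, 0.001]
ft_force: [0.0, 1.0, 0.2]
grip_width: 0.008
grip_force: 0.1
```

Call:
send_rows(xyz=[[7,3,0],[14,6,0],[20,7,0],[25,8.5,0],[30,9,0],[36,9.5,0],[41,9,0],[47,8.5,0],[52,7,0],[58,5.5,0]], dr=[[0,0,0],[0,0,0],[0,0,0],[0,0,0],[0,0,0],[0,0,0],[0,0,0],[0,0,0],[0,0,0],[0,0,0]])

```text
time: 12.9
position: [0.5342, -0.036, 0.0425]
tool_rot: [3.136, -0.192, -0.0]
ft_force: [-0.4, 0.8, -0.1]
grip_width: 0.002
grip_force: 0.1
```

```bash
python3 -c "
from h import *
rel([gc(g) for g in np.arange(2.3,3.15,.1)])"
```

```text
cradle pos [-0.1499  0.0195  0.0425] F [-0.4  0.8 -0.1] t 12.9
dr [ 0.     0.    -0.001]
[-0.14756473  0.02249368  0.042     ] [-3.  -2.3  0.5]
[-0.14501528  0.01694314  0.042     ] [ 2.5 -4.8  0.5]
[-0.14181274  0.01155936  0.042     ] [ 7.9 -8.1  0.5]
[-0.13795629  0.00643118  0.042     ] [ 13.  -11.9   0.5]
[-0.13345929  0.00165075  0.042     ] [ 17.8 -16.4   0.5]
[-0.1283501 -0.0026891  0.042    ] [ 22.1 -21.5   0.5]
[-0.12267249 -0.00649755  0.042     ] [ 25.9 -27.2   0.5]
[-0.11648549 -0.00968856  0.042     ] [ 29.1 -33.4   0.5]
[-0.10986271 -0.0121837   0.042     ] [ 31.6 -40.    0.5]
```

Call:
send_rows(xyz=[[3,-4,0],[8,-8,0],[13,-12,0],[18,-16,0],[22,-21,0],[26,-27,0],[29,-32,0],[31,-36,0],[32,-39,0],[32,-41,0]], dr=[[0,0,0],[0,0,0],[0,0,0],[0,0,0],[0,0,0],[0,0,0],[0,0,0],[0,0,0],[0,0,0],[0,0,0]])

```text
time: 13.73
position: [0.5708, 0.0012, 0.0425]
tool_rot: [-3.136, 0.191, -0.0]
ft_force: [-0.1, -0.2, 1.1]
grip_width: 0.006
grip_force: 0.1
```

Call:
send_rows(xyz=[[0,-1,0],[0,-2,0],[0,-3,0],[0,-4,0],[0,-5,0],[0,-6,0],[0,-7,0],[0,-8,0],[0,-8,0],[0,-8,0]], dr=[[0,0,0],[0,0,0],[0,0,0],[0,0,0],[0,0,0],[0,0,0],[0,0,0],[0,0,0],[0,0,0],[0,0,0]])

```text
time: 14.57
position: [0.5715, 0.0083, 0.0425]
tool_rot: [3.135, -0.192, -0.0]
ft_force: [-0.6, -0.4, 1.1]
grip_width: 0.005
grip_force: 0.4
```

```bash
python3 -c "
from h import *
rel([[-.105,-.01,.042]])"
```

```text
cradle pos [-0.1013 -0.0122  0.0425] F [-0.6 -0.4  1.1] t 14.5667
dr [ 0.     0.    -0.001]
[-0.105, -0.01, 0.042] [-2.2  3.7  0.5]
```

Call:
send_rows(xyz=[[0,-0.5,0],[0,-1,0],[0,-1.5,0],[0,-2,0],[0,-2.5,0],[0,-3,0],[0,-3,0],[0,-3,0],[0,-3,0],[0,-3,0]], dr=[[0,0,0],[0,0,0],[0,0,0],[0,0,0],[0,0,0],[0,0,0],[0,0,0],[0,0,0],[0,0,0],[0,0,0]])

```text
time: 15.4
position: [0.5715, 0.0086, 0.0425]
tool_rot: [3.132, -0.194, -0.001]
ft_force: [-0.4, -7.2, 1.8]
grip_width: 0.006
grip_force: 3.5
```

Gate against its stop at 7 N, with TCP x = -0.101 as expected. I back away, rise and check.

Call:
send_rows(xyz=[[0,4,0],[0,14,0],[0,30,0],[0,48,-5],[0,55,-25],[0,60,-55],[0,75,-90],[0,95,-130],[0,115,-165],[0,120,-175]], dr=[[0,0,0],[0,0,0],[0,0,0],[0,0,0],[0,0,0],[0,0,0],[0,0,0],[0,0,0],[0,0,0],[0,0,0]])

```text
time: 16.23
position: [0.5594, -0.1114, 0.2234]
tool_rot: [3.132, -0.197, 0.014]
ft_force: [1.5, -1.0, 1.0]
grip_width: 0.001
grip_force: 0.0
```

```bash
python3 -c "
from h import *
s=get_state();b=get_image('wrist');C=np.load('C.npy');rel([])
q=projw(w([[-.089,.047,.0415],[-.084,-.041,.0375],[-.094,-.041,.0375],[-.08,0,.05],[.08,-.05,.054]],C),s)
o=np.clip(np.floor(q.mean(0)-[130,90]),0,[380,220]).astype(int);print(o,((q-o)*3).round())
cv2.imwrite('pics/end.png',cv2.resize(b[o[1]:o[1]+180,o[0]:o[0]+260],None,fx=3,fy=3,interpolation=2)[:,:,::-1])"
```

```text
cradle pos [-0.2217 -0.015   0.2235] F [ 0.8 -0.9  1.8] t 16.2833
dr [ 0.002 -0.01  -0.006]
[ 49 100] [[483. 426.]
 [452. 204.]
 [476. 203.]
 [440. 317.]
 [107. 207.]]
```

View pics/end.png

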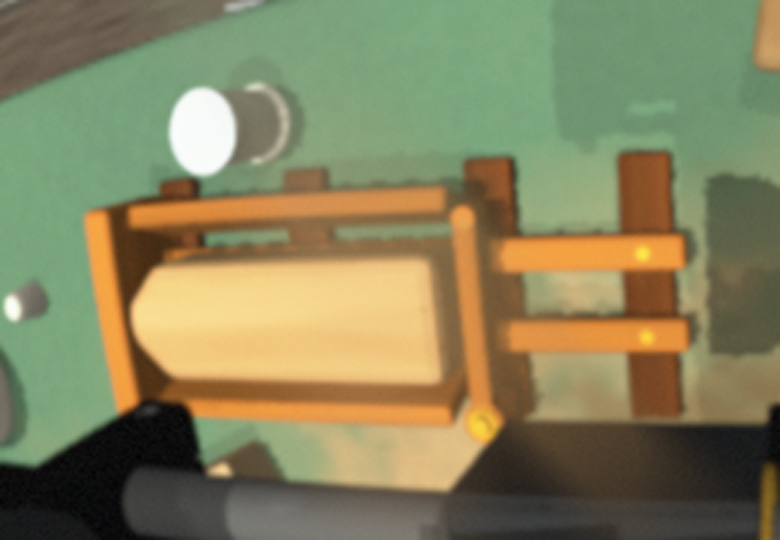

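```bash
python3 -c "
from h import *
s=get_state();C=np.load('C.npy')
q=projw(w([[.08,0,.033],[.08,0,.045],[.08,0,.054],[-.08,0,.045],[-.08,0,.033],[-.084,0,.0375]],C),s)
print(((q-[49,100])*3).round())"
```

```text
[[151. 310.]
 [136. 317.]
 [123. 322.]
 [445. 315.]
 [456. 307.]
 [462. 310.]]
```

The last picture shows the gate shut parallel to the stop, pin at (483,425) and tip at (462,215). The clapper's nose is at (132,315) and its flat end at (443,315), against predictions of 136 and 445 when fully home. The reel and thimble stand undisturbed. Handing in.

```bash
python3 -c "
from bench import *
print(close_job())"
```

```text
the job is handed in; nothing more can be done
None
```

The job is handed in: the clapper was tipped into the trough and pushed home against the end stop, the gate was then shut square behind it, and the arm touched nothing else that I know of; it was at 16.3 s of the 67 s allowed.

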